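# Unpile the pantry shelf, each thing to its own place

## Robot

A 7-joint arm with a two-finger parallel gripper is mounted at the origin on the work surface. World frame = base frame: x ahead of the robot, y to its left, z up, the work surface at z = 0. Lengths are in m, angles in rad, forces in N, time in s.
With the tool pointing down it reaches from about 0.425 to 0.875 m from the base axis. Payload 8.4 kg.
Tool frame: the origin (TCP) lies on the front face of the gripper's body, between the roots of the fingers; the fingertips stand 70 mm ahead of it and the grasp point (between the pads) lies 51 mm ahead of it; z points along the fingers, y is the line along which they close (so a half turn about z gives the same grasp; the last joint's range is limited). The gripper opens to 87 mm and grips with 3 to 60 N. Pads are 19 mm wide; open, the fingers measure 117 mm over their backs; the gripper's body (75 mm by 190 mm) begins 51 mm behind the grasp point.
Start: joints at [-1.399, 0.333, 0.04, 1.465, -0.013, 1.343, -0.059], TCP at [0.174, 0.626, 0.292] pointing down, gripper open.
Joint ranges: [-2.58, 2.58], [-0.38, 2.09], [-1.3, 1.39], [0.25, 2.4], [-1.5, 4.64], [0.08, 2.09], [-2.65, 2.65]. Speed limits (rad/s): [2.22, 2.22, 2.79, 2.79, 3.14, 3.14, 3.14].

## Interface

Orientations are given as a unit quaternion [x, y, z, w].
In Python, from rig import ctrl gives the robot as it stands.
- The arm moves only by the tool servo_tool, never from a script. Its argument "plan" is one flat list of numbers, 4 for each row, row after row: the shift along the tool's x, y, z in units of 300 mm (1.0 is 300 mm), then the turn about the tool's z in units of 180 degrees (1.0 is 180 degrees). In form: [tx, ty, tz, roll, tx, ty, tz, roll, ...]. A call has exactly 5 rows; each row shifts and turns the commanded pose from where the row before left it, along the tool's axes as they then stand; what a row does not reach is not made up. A row lasts 1/12 s, in which the tool goes at most 41.7 mm and 7.16 degrees, less where a joint would pass 70% of its speed; a pose out of reach is approached as far as the arm can. A call with a number of a shift or a turn outside -1 to 1 is refused whole. A call with a gripper value outside its range is refused whole. "gripper" is the opening, from -1 (shut) to 1 (fully open), set as the call begins (left out, the last holds). The fingers move at their own pace and stop on an object; "newtons" is the grip in N (left out, the last holds). Time passes only in rows, so rows that do not move let the fingers close, or fill a call up. It gives the time, the measured TCP pose, the force, the opening and the grip force at its end, in the units of the state.
- ctrl.observe(): the state, without advancing time (a new reading comes with each control period).
- ctrl.capture(name): name is "side" or "top"; returns the picture (400x640x3 uint8, blue, green, red); there is no depth.
- ctrl.calibration(name): a dict with "fx", "fy", "cx", "cy" (pixels), "view" (4x4, takes a point from world to camera coordinates). Camera axes: x right, y down, z forward; pixel columns grow to the right and rows downward; lengths in m; the calibration is good to about 2 mm. A picture is of the moment at which its call begins. calibration takes no time and is no camera call.
- ctrl.job_done(): hands the job in; it is judged then, once.
Trained networks look in the newest picture that a camera, given by its name, has taken for a name from the list of things; names that differ only in an ending like _2 or _b are one class to them, and where a whole thing is asked for, a point or a joint stands for the part that bears it (a point fixed in the world has none). Each returns a list of dicts, best first, with "conf" (0 to 1); they miss things now and then, are a little off and sometimes report something else, mostly with a low value. They report only what shows in the picture. A call takes as long as a camera call. They do not tell look-alikes from the thing itself.
- ctrl.look_for(name, camera): "rect" ([left, top, width, height] in pixels, round what is visible of it).
- ctrl.cut_out(name, camera): "pixels" (400x640 bool, what is visible of it) and "rect" ([left, top, width, height] in pixels, round what is visible of it).
- ctrl.mark_of(name, camera): "pixel" ([column, row] in pixels: a listed point, or the origin of a listed thing).
The state is a dict: "time_s": time; "q": joint angles; "qd": joint speeds; "joint_efforts": joint torques, N m; "eef_pos": TCP position; "orientation": TCP orientation; "contact_force": force on the tool from outside, world axes, zero at the start; "torque": the same for the moment, N m; "grip_width": finger opening in m; "grip_force": force on a finger pad.
Only numpy, scipy, OpenCV 4.12 (cv2) and the standard library are available. Lean on these libraries where they do the work, as an engineer would, in place of code of your own. Each camera call takes 0.05 s, during which the arm holds its last target. There are 200 camera calls.

## Task

Take the pile apart and give each thing its own place, gently and upright in the middle of it: first, in either order, the clip-lid glass jar onto the cork coaster and the red measuring cup onto the white plates, then the egg slicer onto the blue tile and last the aluminium tin onto the green mat, slicer and tin lined up lengthwise with what they stand on. One of the jar and the cup tops the pile, the other stands in the crowded row on the oak step: take it out without pushing the amber jar or the green can away.

Things in the scene. Friction and masses are not known exactly. Their poses are not given: they have to be found in the camera images.
- jar: small pale glass jar, brown-filled lower half, orange seal, clear lid and steel wire clip; upright cylinder 50 mm across, 58 mm high (60 with the wire), about 0.11 to 0.23 kg. Starts on top of the slicer, or mid-row on the oak step between amber jar and green can; either way its underside is 70 mm above the table. Origin: centre of its underside; z up.
- cup: red plastic measuring cup without handle, open at the top, 49 mm across at the foot, 55 mm at the rim, 60 mm high, walls 3 mm, with a tiny lip (3 mm) at the rim on its -x side; about 0.04 to 0.09 kg. Starts on top of the slicer, or mid-row on the oak step between amber jar and green can; either way its underside is 70 mm above the table. Origin: centre of its underside; z up.
- slicer: steel egg slicer with a white ribbed cradle under a closed wire frame, a flat-topped block 118 mm long (x) by 58 mm wide (y) by 28 mm high, about 0.15 to 0.31 kg; it lies lengthwise on the tin with the jar or the cup on top of it, and can be gripped across its width anywhere. Origin: centre of its underside; x along its length, z up.
- tin: closed flat dark-grey aluminium tin 175 mm long (x) by 62 mm wide (y) by 42 mm high, about 0.21 to 0.42 kg, at the bottom of the pile, on the table; gripped across its width. Origin: centre of its underside; x along its length, roughly away from the robot; z up.
- coaster: round cork coaster, 110 mm across, 8 mm thick, fixed: place of the jar. Origin: centre of its underside; top 8 mm above it.
- plates: two stacked white ceramic plates, fixed, the lower 140 mm across and 11 mm high, the upper 130 mm, its rim 18 mm above the table: place of the cup. Origin: centre of the underside; the flat floor of the upper plate, about 75 mm across, lies 14 mm above it.
- tile: glazed blue tile 150 mm long (x) by 95 mm wide (y) by 8 mm thick, fixed: place of the egg slicer. Origin: centre of its underside; x along its length; top 8 mm above it.
- mat: green mat 200 mm long (x) by 100 mm wide (y) by 4 mm thick, fixed: place of the tin. Origin: centre of its underside; x along its length; top 4 mm above it.
- amber_jar: bystander: amber glass jar with black lid, 60 mm across, 70 mm high, loose, at one end of the row on the oak step, some 78 mm from the middle of the row; the line to the green can is the row's direction. The step is fixed, 300 mm long, 90 mm deep, its top 70 mm above the table. Origin: centre of its underside.
- green_can: bystander: green can with steel top, 60 mm across, 70 mm high, loose, at the other end of the row, some 78 mm from its middle. Between each bystander and the jar or cup mid-row are 15 to 30 mm; in front and behind it is free, so the fingers fit only there, across the row. Origin: centre of its underside.
Not all that is in view belongs to the job. Of the things like the slicer, leave any that is pink; of the rest the smaller one is meant.

How it is judged:
On the way, in this order (a step that is already met when the one before it is completed fails the run):
1. jar on the coaster and cup on the plates, let go, in either order (horizontal distance between jar and coaster below 0.015 m and z of jar in the frame of coaster between 0.004 and 0.012 m and angle between each of jar, cup's own z axis and vertical below 0.1 rad and linear speed of each of jar, cup below 0.03 m/s and contact force between the fingers and jar below 0.1 N and horizontal distance between cup and plates below 0.015 m and z of cup in the frame of plates between 0.01 and 0.018 m and contact force between the fingers and cup below 0.1 N), for 0.2 s.
2. then the egg slicer on the blue tile, let go (horizontal distance between slicer and tile below 0.015 m and z of slicer in the frame of tile between 0.004 and 0.012 m and angle between slicer's own z axis and vertical below 0.1 rad and linear speed of slicer below 0.03 m/s and contact force between the fingers and slicer below 0.1 N and angle between the x axis of slicer and the x axis of tile, either way round below 0.2 rad), for 0.2 s.
3. last the tin on the green mat, let go (horizontal distance between tin and mat below 0.015 m and z of tin in the frame of mat between 0 and 0.008 m and angle between tin's own z axis and vertical below 0.1 rad and linear speed of tin below 0.03 m/s and contact force between the fingers and tin below 0.1 N and angle between the x axis of tin and the x axis of mat, either way round below 0.2 rad), for 0.2 s.
At the end, for the whole second after the job is handed in: The jar stands on the coaster, the cup on the upper plate, the slicer on the tile and the tin on the mat, each upright (within 0.1 rad), released, at rest, within 15 mm of the centre of its place; slicer and tin are within 0.2 rad (about 11 degrees) of the length of theirs (all of step 1 and all of step 2 and all of step 3); the robot touches nothing.
It fails at once if a thing is dropped or slammed onto its place (faster than 0.6 m/s within 30 mm above it) ((horizontal distance between jar and coaster below 0.06 m and z of jar in the frame of coaster below 0.038 m and linear speed of jar above 0.6 m/s) or (horizontal distance between cup and plates below 0.06 m and z of cup in the frame of plates below 0.044 m and linear speed of cup above 0.6 m/s) or (horizontal distance between slicer and tile below 0.06 m and z of slicer in the frame of tile below 0.038 m and linear speed of slicer above 0.6 m/s) or (horizontal distance between tin and mat below 0.06 m and z of tin in the frame of mat below 0.034 m and linear speed of tin above 0.6 m/s)).
It fails at once if the jar, cup, slicer or tin is tipped over (angle between any of jar, cup, slicer, tin's own z axis and vertical above 0.7 rad).
It fails at once if the amber jar or the green can is pushed away (20 mm) or tipped ((distance of amber_jar from where it was at the start of the episode above 0.02 m or angle between amber_jar's own z axis and vertical above 0.35 rad) or (distance of green_can from where it was at the start of the episode above 0.02 m or angle between green_can's own z axis and vertical above 0.35 rad)).
It also fails if it takes over 128 s, if anything falls off the work surface, if the arm or the gripper's body presses on something with over 40 N, if the wrist force passes 120 N, or if a joint passes its speed limit or range.

## Working session

There is one attempt and no reset: what is moved stays moved. The work goes in short steps, Python scripts to look and compute and a tool call to move; the robot and the scene stay as the last step left them, time stands still between calls to the robot, and variables do not carry over. Pictures are saved under pics/ and viewed, at most 14 in all, crops included, and the job is handed in when it is done.

Besides the shell and the picture viewer there is one more tool, called after ">>>" by a JSON object that holds its "fn" and its "kwargs". servo_tool: Moves the arm, as the interface text tells. Its arguments: {"type":"object","properties":{"plan":{"type":"array"},"gripper":{"type":"number"},"newtons":{"type":"number"}},"required":["plan"]}

```bash
mkdir -p pics; ls; python3 - <<'E'
from rig import ctrl
import cv2,numpy as np
np.set_printoptions(precision=4,suppress=True)
s=ctrl.observe();print(s)
for c in ("side","top"):
    im=ctrl.capture(c);cv2.imwrite(f"pics/{c}0.png",im)
    k=ctrl.calibration(c);print(c,k)
    for n in "jar cup slicer tin coaster plates tile mat amber_jar green_can".split():
        for d in ctrl.cut_out(n,c)[:3]: 
            r=d["pixels"];ys,xs=np.nonzero(r);print(c,n,round(d["conf"],2),d["rect"],xs.mean().round(1),ys.mean().round(1),len(xs))
E
```

```text
pics
{'time_s': 0.0, 'q': array([-1.3992,  0.3339,  0.0399,  1.4663, -0.0134,  1.3433, -0.0584]), 'qd': array([ 0.0004,  0.0011, -0.0003, -0.0006, -0.0006, -0.    , -0.0014]), 'joint_efforts': array([ -0.0007, -65.6364,   1.3346, -40.3796,  -0.0599,   0.0449,
         0.0002]), 'eef_pos': array([0.1738, 0.6259, 0.2913]), 'orientation': array([ 0.1349,  0.9909, -0.0009, -0.    ]), 'contact_force': array([-0.0739,  0.3572,  0.2797]), 'torque': array([ 0.0012,  0.0032, -0.0171]), 'grip_force': 0.0, 'grip_width': 0.08675546272108486}
side {'fx': 493.37724214952135, 'fy': 493.37724214952135, 'cx': 314.2117407628598, 'cy': 206.0591653270536, 'view': array([[ 0.7704, -0.6375, -0.0123, -0.3656],
       [-0.4119, -0.4829, -0.7727,  0.2195],
       [ 0.4867,  0.6003, -0.6346,  1.0226],
       [ 0.    ,  0.    ,  0.    ,  1.    ]])}
side jar 0.71 [367.7, 149.1, 22.8, 28.5] 378.3 162.2 500
side jar 0.64 [387.4, 158.9, 22.6, 34.0] 398.9 174.3 800
side cup 0.85 [401.0, 245.1, 29.9, 41.0] 413.9 264.8 958
side cup 0.63 [213.2, 145.6, 43.0, 28.4] 233.4 158.2 1004
side slicer 0.79 [384.5, 257.1, 62.0,
[... 1267 characters left out ...]
slicer 0.55 [438.9, 179.7, 33.2, 52.7] 453.1 200.9 878
top tin 0.77 [431.2, 166.9, 39.3, 72.4] 447.5 197.6 934
top coaster 0.64 [285.5, 164.3, 47.5, 82.8] 310.5 205.5 3203
top coaster 0.59 [227.7, 195.2, 44.0, 46.7] 247.1 217.6 1625
top plates 0.75 [142.6, 181.4, 59.2, 57.0] 172.2 208.9 2478
top plates 0.32 [276.1, 93.9, 25.3, 33.7] 290.3 112.5 769
top tile 0.76 [358.7, 179.8, 42.5, 62.7] 379.7 208.4 2264
top tile 0.31 [314.1, 103.0, 22.9, 26.6] 325.1 115.6 535
top tile 0.31 [347.6, 97.4, 26.2, 38.0] 358.9 116.7 766
top mat 0.82 [285.1, 164.5, 48.1, 84.1] 310.1 205.3 3236
top amber_jar 0.81 [346.4, 99.0, 24.3, 35.6] 358.9 117.2 696
top green_can 0.83 [275.3, 93.9, 27.1, 32.5] 290.3 112.6 742
```

View pics/side0.png

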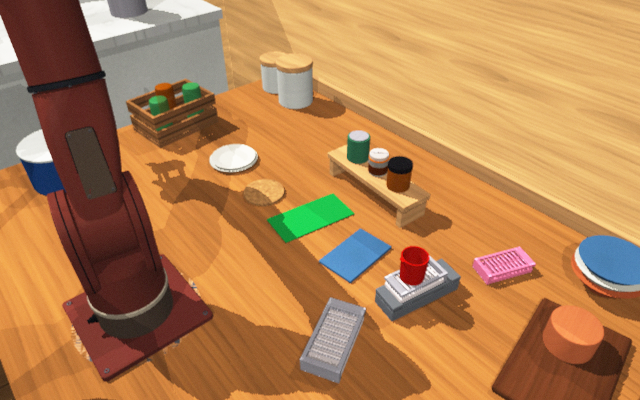

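View pics/top0.png

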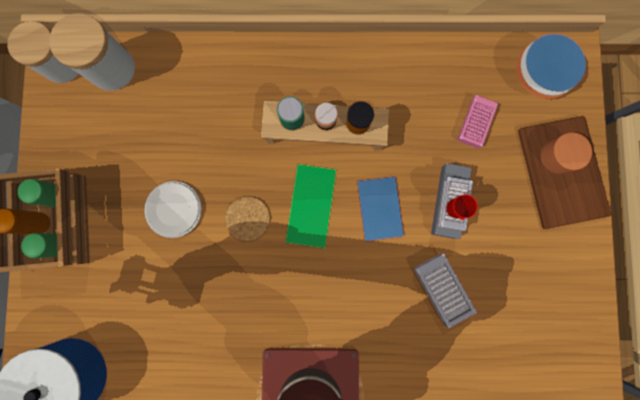

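Top view: green can at (290,113), jar at (326,116), amber jar at (359,117), red cup at (461,206) on the pile, white plates at (173,209), coaster at (248,218), mat at (311,205) and tile at (380,208). The larger grey slicer-like thing at (445,290) and the pink one at (477,121) are look-alikes. Next I fit models to the pictures.

```bash
cat > h.py <<'E'
from rig import ctrl
import cv2,numpy as np
from scipy.optimize import minimize
np.set_printoptions(precision=4,suppress=True)
K={c:ctrl.calibration(c) for c in("side","top")}
def proj(c,P):
    k=K[c];q=np.c_[P,np.ones(len(P))]@np.array(k["view"]).T
    return np.c_[k["fx"]*q[:,0]/q[:,2]+k["cx"],k["fy"]*q[:,1]/q[:,2]+k["cy"]]
def ray(c,uv,z):
    k=K[c];V=np.array(k["view"]);d=V[:3,:3].T@[(uv[0]-k["cx"])/k["fx"],(uv[1]-k["cy"])/k["fy"],1];o=-V[:3,:3].T@V[:3,3]
    return o+d*(z-o[2])/d[2]
def cyl(x,y,z0,h,d0,d1):
    t=np.linspace(0,2*np.pi,40);f=lambda d,z:np.c_[x+d/2*np.cos(t),y+d/2*np.sin(t),t*0+z]
    return np.r_[f(d0,z0),f(d1,z0+h)]
def box(x,y,a,z0,h,L,W):
    c,s=np.cos(a),np.sin(a)
    return np.array([[x+c*u*L/2-s*v*W/2,y+s*u*L/2+c*v*W/2,z] for u in(-1,1) for v in(-1,1) for z in(z0,z0+h)])
S=4
def sil(c,parts):
    m=np.zeros((400*S,640*S),np.uint8)
    for P in parts: cv2.fillConvexPoly(m,cv2.convexHull(((proj(c,P)+.5)*S).astype(np.float32)).astype(np.int32),1)
    return m
def fit(model,p0,masks,step):
    big={c:cv2.resize(m.astype(np.uint8),None,fx=S,fy=S,interpolation=cv2.INTER_NEAREST) for c,m in masks.items()}
    def cost(p):
        e=0
        for c,b in big.items():
            s=sil(c,model(p));e+=1-(s&b).sum()/max(1,(s|b).sum())
        return e/len(big)
    p0=np.array(p0,float);sx=np.vstack([p0]+[p0+np.eye(len(p0))[i]*step[i] for i in range(len(p0))])
    r=minimize(cost,p0,method="Nelder-Mead",options=dict(initial_simplex=sx,xatol=2e-4,fatol=1e-4,maxiter=150))
    return r.x,r.fun
def big(m):
    n,l,s,_=cv2.connectedComponentsWithStats(m.astype(np.uint8));return l==1+np.argmax(s[1:,4])
def win(m,r,p=6):
    o=np.zeros_like(m);x,y,w,h=[int(v) for v in r];o[y-p:y+h+p,x-p:x+w+p]=m[y-p:y+h+p,x-p:x+w+p];return o
E
python3 - <<'E'
from h import *
im={c:cv2.imread(f"pics/{c}0.png") for c in K}
hsv={c:cv2.cvtColor(im[c],cv2.COLOR_BGR2HSV) for c in K}
R={"mat":dict(side=(269,194,84,52),top=(285,164,50,84)),"tile":dict(side=(320,227,71,57),top=(357,176,48,66)),
"coaster":dict(side=(243,180,42,30),top=(226,195,46,47)),"plates":dict(side=(209,143,50,31),top=(142,180,62,58)),
"cup":dict(side=(400,247,30,38),top=(445,190,33,28)),"pile":dict(side=(375,247,86,68),top=(431,164,48,75))}
def cm(n,c):
    h,s,v=[hsv[c][...,i].astype(int) for i in range(3)]
    m={"mat":(h>40)&(h<80)&(s>120),"tile":(h>95)&(h<125)&(s>90),"plates":(s<70),"cup":((h<5)|(h>172))&(s>150),
     "pile":(s<90)|((h<5)|(h>172))&(s>150)}.get(n)
    if n=="coaster":
        d=ctrl.cut_out(n,c); m=[x for x in d if abs(x["rect"][0]-R[n][c][0])<6][0]["pixels"]
    return big(win(m,R[n][c]))
ctrl.capture("side");ctrl.capture("top")
M={n:{c:cm(n,c) for c in K} for n in R}
g=lambda n,z:[*ray("top",np.array(np.nonzero(M[n]["top"])).mean(1)[::-1],z)[:2]]
out={}
def go(n,model,p0,step):
    p,e=fit(model,p0,M[n],step);ps=[fit(model,p,{c:M[n][c]},step)[0] for c in K];print(n,p,"err",round(e,3),*ps)
    return p
go("mat",lambda p:[box(*p,0,.004,.2,.1)],g("mat",.004)+[-.1],[.01,.01,.1])
go("tile",lambda p:[box(*p,0,.008,.15,.095)],g("tile",.008)+[.05],[.01,.01,.1])
go("coaster",lambda p:[cyl(*p,0,.008,.11,.11)],g("coaster",.008),[.01,.01])
go("plates",lambda p:[cyl(*p,0,.011,.14,.14),cyl(*p,.011,.007,.12,.13)],g("plates",.014),[.01,.01])
cu=go("cup",lambda p:[cyl(*p,.07,.06,.049,.055)],g("cup",.1),[.01,.01])
print(g("pile",.04))
go("pile",lambda p:[box(*p[:3],0,.042,.175,.062),box(*p[3:6],.042,.028,.118,.058),cyl(*cu,.07,.06,.049,.055)],g("pile",.04)+[-.15]+g("pile",.06)+[-.15],[.01,.01,.1]*2)
# jar & bystanders from top with net masks
for n,h,dd,px in(("jar",.058,.05,(315,102)),("amber_jar",.07,.06,(346,99)),("green_can",.07,.06,(275,94))):
  for c in K:
    d=ctrl.cut_out(n,c)
    if not d: print(n,c,"none");continue
    for x in d[:2]:
        m=x["pixels"]; p0=ray(c,np.array(np.nonzero(m)).mean(1)[::-1],.07+h/2)[:2]
        print(n,c,round(x["conf"],2),*fit(lambda p:[cyl(*p,.07,h,dd,dd)],p0,{c:m},[.01,.01]))
a=im["top"][150:250,400:500];b=im["side"][235:335,370:470];t=im["top"][85:145,255:395]
f=lambda x,s:cv2.resize(x,None,fx=s,fy=s,interpolation=cv2.INTER_CUBIC)
o=np.hstack([f(a,4),f(b,4)]);u=np.zeros((200,800,3),np.uint8);j=f(t,3.3);u[:j.shape[0],:j.shape[1]]=j[:200]
cv2.imwrite("pics/crop0.png",np.vstack([o,u]))
E
```

```text
mat [ 0.4643  0.0008 -0.1427] err 0.036 [ 0.4643  0.0026 -0.1468] [ 0.4641  0.0004 -0.1417]
tile [ 0.4571 -0.1716  0.1226] err 0.08 [ 0.4572 -0.1708  0.1411] [ 0.4576 -0.1722  0.121 ]
coaster [0.432  0.1587] err 0.066 [0.4302 0.1575] [0.4328 0.1581]
plates [0.454  0.3459] err 0.07 [0.4576 0.3541] [0.454 0.345]
cup [ 0.4518 -0.3371] err 0.115 [ 0.4522 -0.3356] [ 0.4519 -0.3383]
[np.float64(0.4711160994393595), np.float64(-0.34434194445303906)]
pile [ 0.4741 -0.3425 -0.1703  0.4644 -0.3403 -0.1213] err 0.071 [ 0.4752 -0.3398 -0.1736  0.4648 -0.3376 -0.1236] [ 0.4739 -0.3453 -0.1762  0.4704 -0.3433 -0.1626]
jar side 0.79 [ 0.6581 -0.035 ] 0.11319063095371507
jar top 0.65 [ 0.6629 -0.0358] 0.07418465778594396
jar top 0.33 [ 0.4619 -0.1673] 0.7810861013986015
amber_jar side 0.58 [ 0.6543 -0.1103] 0.07198443579766534
amber_jar top 0.63 [ 0.6557 -0.1106] 0.11258692085319166
green_can side 0.81 [0.6666 0.0475] 0.10928547354229867
green_can top 0.79 [0.6672 0.045 ] 0.06728556084087767
green_can top 0.71 [0.4238 0.1493] 0.5120706416072586
```

View pics/crop0.png

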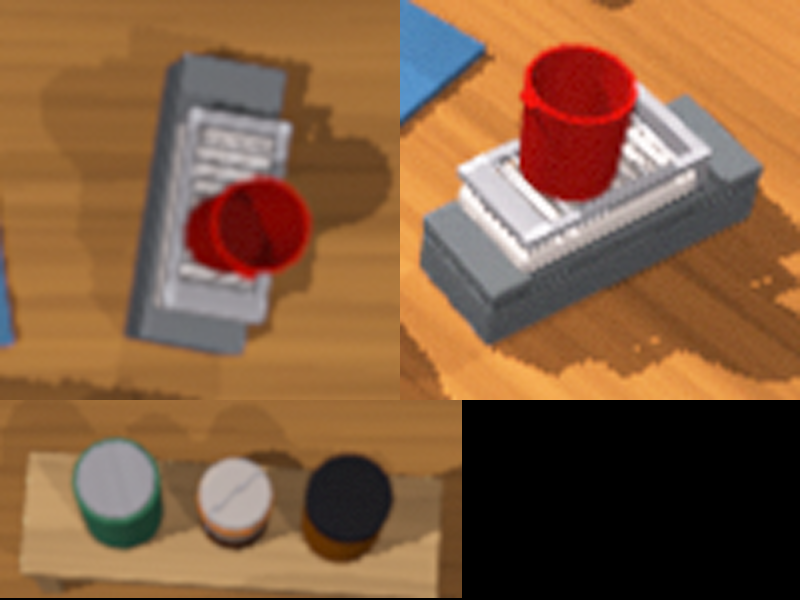

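Pile view: the red cup (rim centre at top-image pixel (464,206)) stands on the steel slicer, which lies on the dark tin. The lip points toward −x, about +155°. The row runs can, jar, amber jar with free gaps, and the fits agree with the given sizes. I take the jar first.

>>> {"fn": "servo_tool", "kwargs": {"plan": [0,0,0,0.029,0,0,0,0.029,0,0,0,0.029,0,0,0,0.029,0,0,0,0.029], "gripper": 1, "newtons": 15}}

```text
time_s: 2.02
eef_pos: [0.1739, 0.6263, 0.2923]
orientation: [0.357, 0.934, -0.0, -0.0]
contact_force: [-0.2, 0.0, 0.3]
grip_width: 0.0871
grip_force: 0.0
```

>>> {"fn": "servo_tool", "kwargs": {"plan": [0,0,0,0.029,0,0,0,0.029,0,0,0,0.029,0,0,0,0.029,0,0,0,0.029]}}

```text
time_s: 2.43
eef_pos: [0.1738, 0.6263, 0.2922]
orientation: [0.559, 0.829, -0.0, -0.0]
contact_force: [-0.0, 0.9, -0.2]
grip_width: 0.0866
grip_force: 0.0
```

>>> {"fn": "servo_tool", "kwargs": {"plan": [0,0,0,0.029,0,0,0,0.029,0,0,0,0.029,0,0,0,0.029,0,0,0,0.032]}}

```text
time_s: 2.85
eef_pos: [0.1739, 0.6263, 0.2922]
orientation: [0.735, 0.678, -0.0, -0.0]
contact_force: [-0.6, 0.4, 0.3]
grip_width: 0.087
grip_force: 0.0
```

>>> {"fn": "servo_tool", "kwargs": {"plan": [-0.083,0.0715,0,0,-0.083,0.0715,0,0,-0.083,0.0715,0,0,-0.083,0.0715,0,0,-0.083,0.0715,0,0]}}

```text
time_s: 3.27
eef_pos: [0.2721, 0.4926, 0.2923]
orientation: [0.733, 0.68, 0.0, -0.0]
contact_force: [-0.9, 0.3, 0.7]
grip_width: 0.0872
grip_force: 0.0
```

```bash
cat > go.py <<'E'
import sys
from h import *
from math import *
def st():
    s=ctrl.observe();q=s["orientation"];yaw=atan2(q[1]**2-q[0]**2,2*q[0]*q[1]);p=s["eef_pos"]
    print("t",round(s["time_s"],2),"tcp",np.round(p,4),"yaw",round(degrees(yaw),1),"q1,q7",np.round(s["q"][[0,6]],2),"w",round(s["grip_width"],4),"F",round(float(s["grip_force"]),1),"cf",np.round(s["contact_force"],1))
    return p,yaw
def to(x,y,zg,yawdeg):   # zg: grasp-point height
    p,yaw=st();t=radians(yawdeg);r=(degrees(yaw-t)+180)%360-180
    d=np.array([x,y,zg+.051])-p
    print("roll",round(r/180,4),"then tx",round((-d[0]*sin(t)+d[1]*cos(t))/.3,4),"ty",round((d[0]*cos(t)+d[1]*sin(t))/.3,4),"tz",round(-d[2]/.3,4))
if len(sys.argv)>4: to(*map(float,sys.argv[1:5]))
elif sys.argv[0].endswith("go.py"): st()
E
python3 go.py .661 -.035 .108 -4.4
```

```text
t 3.27 tcp [0.2721 0.4926 0.2923] yaw -4.4 q1,q7 [-1.42 -1.18] w 0.0872 F 0.0 cf [-0.9  0.3  0.7]
roll 0.0003 then tx -1.6542 ty 1.4274 tz 0.4444
```

>>> {"fn": "servo_tool", "kwargs": {"plan": [-0.083,0.0715,0,0,-0.083,0.0715,0,0,-0.083,0.0715,0,0,-0.083,0.0715,0,0,-0.083,0.0715,0,0]}}

```text
time_s: 3.68
eef_pos: [0.3696, 0.3603, 0.2925]
orientation: [0.733, 0.68, 0.0, -0.0]
contact_force: [0.3, 0.6, -0.7]
grip_width: 0.0869
grip_force: 0.0
```

>>> {"fn": "servo_tool", "kwargs": {"plan": [-0.083,0.0715,0,0,-0.083,0.0715,0,0,-0.083,0.0715,0,0,-0.083,0.0715,0,0,-0.083,0.0715,0,0]}}

```text
time_s: 4.1
eef_pos: [0.4671, 0.2279, 0.2926]
orientation: [0.733, 0.68, 0.0, -0.0]
contact_force: [0.8, -0.1, -0.1]
grip_width: 0.087
grip_force: 0.0
```

>>> {"fn": "servo_tool", "kwargs": {"plan": [-0.083,0.0715,0,0,-0.083,0.0715,0,0,-0.083,0.0715,0,0,-0.083,0.0715,0,0,-0.083,0.0715,0,0]}}

```text
time_s: 4.52
eef_pos: [0.5646, 0.0958, 0.2926]
orientation: [0.733, 0.68, 0.0, 0.0]
contact_force: [0.6, -0.5, -0.3]
grip_width: 0.0869
grip_force: 0.0
```

>>> {"fn": "servo_tool", "kwargs": {"plan": [-0.083,0.0715,0,0,-0.083,0.0715,0,0,-0.083,0.0715,0,0,-0.083,0.0715,0,0,0,0,0,0]}}

```text
time_s: 4.93
eef_pos: [0.6435, -0.0156, 0.2921]
orientation: [0.736, 0.677, -0.001, 0.002]
contact_force: [-0.7, -0.5, -0.5]
grip_width: 0.0871
grip_force: 0.0
```

```bash
python3 go.py .661 -.035 .108 -4.4
```

```text
t 4.93 tcp [ 0.6435 -0.0156  0.2921] yaw -4.8 q1,q7 [-0.62  0.08] w 0.0871 F 0.0 cf [-0.7 -0.5 -0.5]
roll -0.002 then tx -0.06 ty 0.0631 tz 0.4438
```

>>> {"fn": "servo_tool", "kwargs": {"plan": [-0.03,0.0315,0,0,-0.03,0.0315,0,0,0,0,0.05,0,0,0,0.05,0,0,0,0.05,0]}}

```text
time_s: 5.35
eef_pos: [0.6595, -0.0283, 0.2468]
orientation: [0.734, 0.68, 0.0, 0.0]
contact_force: [0.2, 0.9, -0.3]
grip_width: 0.0876
grip_force: 0.0
```

```bash
python3 go.py .661 -.035 .108 -4.4; python3 - <<'E'
from h import *
cv2.imwrite("pics/t1.png",cv2.resize(ctrl.capture("side")[90:240,290:490],None,fx=4,fy=4))
E
```

```text
t 5.35 tcp [ 0.6595 -0.0283  0.2468] yaw -4.4 q1,q7 [-0.56  0.13] w 0.0876 F 0.0 cf [ 0.2  0.9 -0.3]
roll 0.0001 then tx -0.0218 ty 0.0068 tz 0.2926
```

View pics/t1.png

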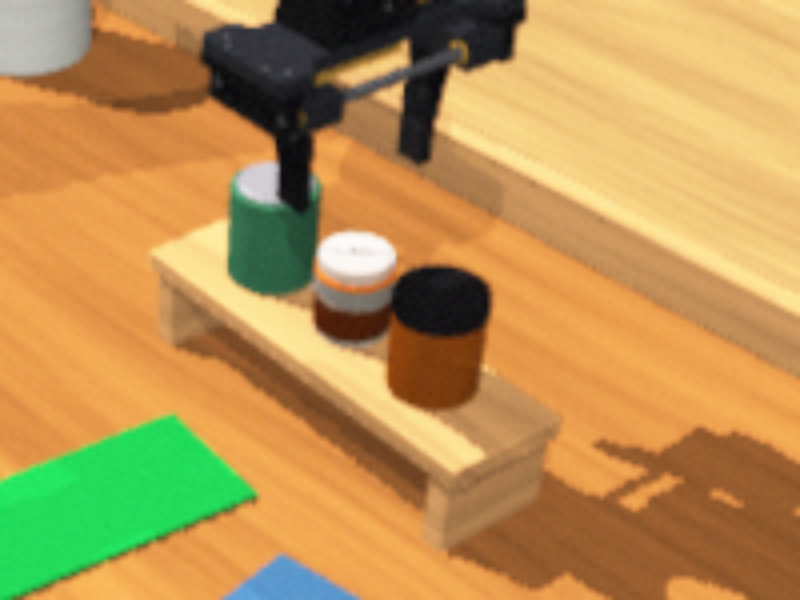

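The side view shows the gripper above the row with its fingers in front of and behind the jar (jar at about (379,163) in the full picture), so it is aligned. I descend partway and re-check.

>>> {"fn": "servo_tool", "kwargs": {"plan": [-0.02,0.005,0.02,0,0,0,0.03,0,0,0,0.03,0,0,0,0,0,0,0,0,0]}}

```text
time_s: 5.82
eef_pos: [0.6602, -0.034, 0.223]
orientation: [0.733, 0.68, -0.0, -0.0]
contact_force: [0.3, -0.3, 0.1]
grip_width: 0.0872
grip_force: 0.0
```

```bash
python3 go.py .661 -.035 .108 -4.4
```

```text
t 5.82 tcp [ 0.6602 -0.034   0.223 ] yaw -4.4 q1,q7 [-0.55  0.15] w 0.0872 F 0.0 cf [ 0.3 -0.3  0.1]
roll 0.0003 then tx -0.003 ty 0.0031 tz 0.2133
```

>>> {"fn": "servo_tool", "kwargs": {"plan": [0,0,0.043,0,0,0,0.043,0,0,0,0.043,0,0,0,0.043,0,0,0,0.041,0]}}

```text
time_s: 6.23
eef_pos: [0.6599, -0.034, 0.1574]
orientation: [0.733, 0.68, -0.0, -0.0]
contact_force: [0.5, -0.4, -0.1]
grip_width: 0.0871
grip_force: 0.0
```

>>> {"fn": "servo_tool", "kwargs": {"plan": [0,0,0,0,0,0,0,0,0,0,0,0,0,0,0,0,0,0,0,0], "gripper": -0.3, "newtons": 18}}

```text
time_s: 6.65
eef_pos: [0.6607, -0.0343, 0.1602]
orientation: [0.733, 0.68, 0.001, 0.0]
contact_force: [-0.4, -0.0, -0.1]
grip_width: 0.0614
grip_force: 0.0
```

>>> {"fn": "servo_tool", "kwargs": {"plan": [0,0,0,0,0,0,0,0,0,0,0,0,0,0,0,0,0,0,0,0]}}

```text
time_s: 7.07
eef_pos: [0.6605, -0.0341, 0.1598]
orientation: [0.733, 0.68, 0.0, 0.0]
contact_force: [-0.5, -0.4, 4.4]
grip_width: 0.0496
grip_force: 18.0
```

```bash
python3 go.py .432 .158 .16 -4.4
```

```text
t 7.07 tcp [ 0.6605 -0.0341  0.1598] yaw -4.4 q1,q7 [-0.53  0.18] w 0.0496 F 18.0 cf [-0.5 -0.4  4.4]
roll 0.0003 then tx 0.5801 ty -0.8085 tz -0.1706
```

>>> {"fn": "servo_tool", "kwargs": {"plan": [0,0,-0.03,0,0,0,-0.06,0,0,0,-0.07,0,0,0,-0.07,0,0,0,-0.06,0]}}

```text
time_s: 7.48
eef_pos: [0.6602, -0.0344, 0.2478]
orientation: [0.734, 0.68, -0.0, 0.0]
contact_force: [0.5, -0.6, -1.7]
grip_width: 0.0494
grip_force: 18.0
```

>>> {"fn": "servo_tool", "kwargs": {"plan": [0.03,-0.042,0,0,0.06,-0.084,0,0,0.06,-0.084,0,0,0.06,-0.084,0,0,0.06,-0.084,0,0]}}

```text
time_s: 7.9
eef_pos: [0.552, 0.0557, 0.2462]
orientation: [0.734, 0.68, -0.0, -0.0]
contact_force: [1.4, 0.9, -1.4]
grip_width: 0.0496
grip_force: 18.0
```

>>> {"fn": "servo_tool", "kwargs": {"plan": [0.06,-0.084,0,0,0.06,-0.084,0,0,0.06,-0.084,0,0,0.06,-0.084,0,0,0.06,-0.084,0,0]}}

```text
time_s: 8.32
eef_pos: [0.4332, 0.155, 0.2466]
orientation: [0.734, 0.68, 0.0, 0.0]
contact_force: [-0.3, 0.2, -3.0]
grip_width: 0.05
grip_force: 18.0
```

>>> {"fn": "servo_tool", "kwargs": {"plan": [0.01,-0.0105,0.05,0,0,0,0.05,0,0,0,0.05,0,0,0,0,0,0,0,0,0]}}

```text
time_s: 8.73
eef_pos: [0.4313, 0.1573, 0.2013]
orientation: [0.734, 0.68, -0.001, -0.0]
contact_force: [0.3, -0.2, -1.6]
grip_width: 0.0495
grip_force: 18.0
```

```bash
python3 go.py .432 .158 .048 -4.4
```

```text
t 8.73 tcp [0.4313 0.1573 0.2013] yaw -4.4 q1,q7 [-1.06 -0.52] w 0.0495 F 18.0 cf [ 0.3 -0.2 -1.6]
roll 0.0001 then tx 0.0026 ty 0.0021 tz 0.3409
```

>>> {"fn": "servo_tool", "kwargs": {"plan": [0,0,0.06,0,0,0,0.06,0,0,0,0.06,0,0,0,0.05,0,0,0,0.04,0]}}

```text
time_s: 9.15
eef_pos: [0.4321, 0.1577, 0.1204]
orientation: [0.734, 0.68, 0.0, 0.0]
contact_force: [-1.2, 0.8, -1.8]
grip_width: 0.0498
grip_force: 18.0
```

>>> {"fn": "servo_tool", "kwargs": {"plan": [0,0,0.03,0,0,0,0.02,0,0,0,0.012,0,0,0,0.008,0,0,0,0,0]}}

```text
time_s: 9.57
eef_pos: [0.4319, 0.1578, 0.0995]
orientation: [0.733, 0.68, 0.0, 0.0]
contact_force: [0.1, -0.9, -1.9]
grip_width: 0.0497
grip_force: 18.0
```

```bash
python3 go.py .432 .158 .048 -4.4
```

```text
t 9.57 tcp [0.4319 0.1578 0.0995] yaw -4.4 q1,q7 [-1.03 -0.4 ] w 0.0497 F 18.0 cf [ 0.1 -0.9 -1.9]
roll 0.0002 then tx 0.0007 ty 0.0004 tz 0.0017
```

>>> {"fn": "servo_tool", "kwargs": {"plan": [0,0,0.003,0,0,0,0.002,0,0,0,0,0,0,0,0,0,0,0,0,0]}}

```text
time_s: 9.98
eef_pos: [0.4317, 0.1578, 0.098]
orientation: [0.733, 0.68, 0.0, -0.0]
contact_force: [-0.4, 0.8, -2.1]
grip_width: 0.0498
grip_force: 18.0
```

>>> {"fn": "servo_tool", "kwargs": {"plan": [0,0,0,0,0,0,0,0,0,0,0,0,0,0,0,0,0,0,0,0], "gripper": 1}}

```text
time_s: 10.4
eef_pos: [0.4317, 0.1578, 0.0979]
orientation: [0.733, 0.68, 0.0, 0.0]
contact_force: [-0.5, -0.2, -0.0]
grip_width: 0.0753
grip_force: 0.0
```

>>> {"fn": "servo_tool", "kwargs": {"plan": [0,0,0,0,0,0,0,0,0,0,-0.03,0,0,0,-0.08,0,0,0,-0.08,0]}}

```text
time_s: 10.82
eef_pos: [0.4312, 0.1571, 0.1555]
orientation: [0.734, 0.679, -0.001, 0.0]
contact_force: [-0.2, 0.9, 1.0]
grip_width: 0.0865
grip_force: 0.0
```

>>> {"fn": "servo_tool", "kwargs": {"plan": [0,0,-0.08,0,0,0,-0.08,0,0,0,-0.08,0,0,0,-0.08,0,0,0,0,0]}}

```text
time_s: 11.23
eef_pos: [0.4335, 0.1582, 0.2558]
orientation: [0.734, 0.679, 0.003, 0.0]
contact_force: [2.0, 0.2, 1.6]
grip_width: 0.0874
grip_force: 0.0
```

```bash
python3 go.py .452 -.337 .19 -98.6
```

```text
t 11.23 tcp [0.4335 0.1582 0.2558] yaw -4.4 q1,q7 [-1.08 -0.56] w 0.0874 F 0.0 cf [2.  0.2 1.6]
roll 0.5233 then tx 0.3078 ty 1.6229 tz 0.0493
```

>>> {"fn": "servo_tool", "kwargs": {"plan": [0,0,0,0.035,0,0,0,0.035,0,0,0,0.035,0,0,0,0.035,0,0,0,0.035]}}

```text
time_s: 11.65
eef_pos: [0.4315, 0.1574, 0.2509]
orientation: [0.892, 0.452, -0.0, 0.0]
contact_force: [-0.4, -0.4, -0.3]
grip_width: 0.087
grip_force: 0.0
```

>>> {"fn": "servo_tool", "kwargs": {"plan": [0,0,0,0.035,0,0,0,0.035,0,0,0,0.035,0,0,0,0.035,0,0,0,0.035]}}

```text
time_s: 12.07
eef_pos: [0.4316, 0.1574, 0.2509]
orientation: [0.981, 0.193, -0.0, 0.0]
contact_force: [0.2, -0.9, 0.1]
grip_width: 0.087
grip_force: 0.0
```

>>> {"fn": "servo_tool", "kwargs": {"plan": [0,0,0,0.035,0,0,0,0.035,0,0,0,0.035,0,0,0,0.035,0,0,0,0.033]}}

```text
time_s: 12.48
eef_pos: [0.4316, 0.1575, 0.251]
orientation: [0.997, -0.077, -0.0, 0.0]
contact_force: [-0.3, 0.1, -0.8]
grip_width: 0.0871
grip_force: 0.0
```

>>> {"fn": "servo_tool", "kwargs": {"plan": [0.06,0.06,0,0,0.06,0.1,0,0,0.06,0.11,0,0,0.06,0.11,0,0,0.06,0.11,0,0]}}

```text
time_s: 12.9
eef_pos: [0.4991, -0.0028, 0.2512]
orientation: [0.997, -0.074, 0.0, -0.0]
contact_force: [1.1, 0.2, 0.5]
grip_width: 0.0869
grip_force: 0.0
```

>>> {"fn": "servo_tool", "kwargs": {"plan": [0,0.11,0,0,0,0.11,0,0,0,0.11,0,0,0,0.11,0,0,0,0.11,0,0]}}

```text
time_s: 13.32
eef_pos: [0.4738, -0.1658, 0.2511]
orientation: [0.997, -0.074, 0.0, -0.0]
contact_force: [1.4, 0.4, -0.5]
grip_width: 0.0869
grip_force: 0.0
```

>>> {"fn": "servo_tool", "kwargs": {"plan": [0,0.11,0,0,0,0.11,0,0,0,0.11,0,0,0,0.11,0,0,0,0,0,0]}}

```text
time_s: 13.73
eef_pos: [0.4522, -0.3013, 0.2515]
orientation: [0.997, -0.078, -0.0, 0.002]
contact_force: [-1.8, 0.6, 1.2]
grip_width: 0.0873
grip_force: 0.0
```

```bash
python3 go.py .452 -.337 .108 -98.6
```

```text
t 13.73 tcp [ 0.4522 -0.3013  0.2515] yaw -99.0 q1,q7 [-0.4  -1.04] w 0.0873 F 0.0 cf [-1.8  0.6  1.2]
roll -0.002 then tx 0.0172 ty 0.1179 tz 0.3082
```

>>> {"fn": "servo_tool", "kwargs": {"plan": [0.008,0.058,0,0,0.008,0.058,0,0,0,0,0.02,0,0,0,0,0,0,0,0,0]}}

```text
time_s: 14.15
eef_pos: [0.4544, -0.3291, 0.2444]
orientation: [0.997, -0.074, -0.001, -0.0]
contact_force: [1.0, 0.6, -0.1]
grip_width: 0.087
grip_force: 0.0
```

```bash
python3 go.py .452 -.337 .108 -98.6; python3 - <<'E'
from h import *
cv2.imwrite("pics/t2.png",np.hstack([cv2.resize(ctrl.capture("side")[180:330,340:490],None,fx=2.6,fy=2.6),cv2.resize(ctrl.capture("top")[130:280,380:530],None,fx=2.6,fy=2.6)]))
E
```

```text
t 14.15 tcp [ 0.4544 -0.3291  0.2444] yaw -98.5 q1,q7 [-0.31 -0.94] w 0.087 F 0.0 cf [ 1.   0.6 -0.1]
roll 0.0005 then tx -0.0041 ty 0.0271 tz 0.2848
```

View pics/t2.png

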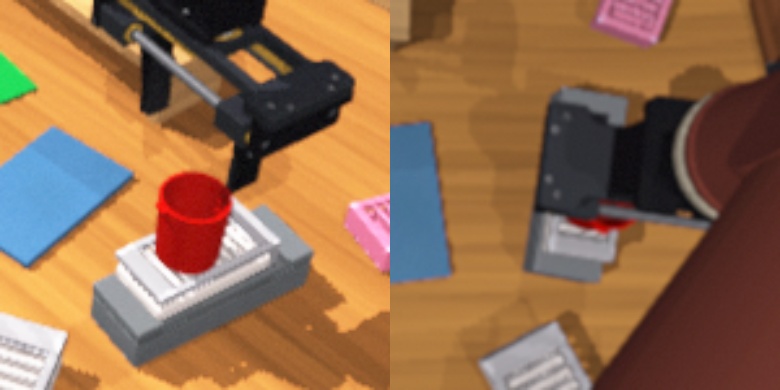

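The pictures show the open fingers straddling the cup (side pixel ~(414,265)), with about 8 mm of sideways correction left.

>>> {"fn": "servo_tool", "kwargs": {"plan": [-0.004,0.027,0.02,0,0,0,0.04,0,0,0,0.02,0,0,0,0,0,0,0,0,0]}}

```text
time_s: 14.67
eef_pos: [0.452, -0.3374, 0.2202]
orientation: [0.997, -0.074, -0.001, -0.0]
contact_force: [-0.2, 0.6, -0.1]
grip_width: 0.0871
grip_force: 0.0
```

```bash
python3 go.py .452 -.337 .108 -98.6
```

```text
t 14.67 tcp [ 0.452  -0.3374  0.2202] yaw -98.5 q1,q7 [-0.27 -0.9 ] w 0.0871 F 0.0 cf [-0.2  0.6 -0.1]
roll 0.0005 then tx -0.0001 ty -0.0013 tz 0.2039
```

>>> {"fn": "servo_tool", "kwargs": {"plan": [0,0,0.043,0,0,0,0.045,0,0,0,0.045,0,0,0,0.042,0,0,0,0.029,0]}}

```text
time_s: 15.08
eef_pos: [0.4517, -0.3371, 0.1574]
orientation: [0.997, -0.074, -0.001, -0.0]
contact_force: [-0.3, 0.6, 0.7]
grip_width: 0.0869
grip_force: 0.0
```

>>> {"fn": "servo_tool", "kwargs": {"plan": [0,0,0,0,0,0,0,0,0,0,0,0,0,0,0,0,0,0,0,0], "gripper": -0.1, "newtons": 8}}

```text
time_s: 15.5
eef_pos: [0.4526, -0.3379, 0.1603]
orientation: [0.997, -0.074, 0.001, 0.0]
contact_force: [-0.6, 1.3, 0.1]
grip_width: 0.0619
grip_force: 0.0
```

>>> {"fn": "servo_tool", "kwargs": {"plan": [0,0,0,0,0,0,0,0,0,0,0,0,0,0,0,0,0,0,0,0]}}

```text
time_s: 15.92
eef_pos: [0.4526, -0.3377, 0.16]
orientation: [0.997, -0.074, 0.0, 0.0]
contact_force: [-0.5, 2.2, 5.7]
grip_width: 0.054
grip_force: 7.9
```

```bash
python3 go.py .454 .346 .19 -53.6
```

```text
t 15.92 tcp [ 0.4526 -0.3377  0.16  ] yaw -98.5 q1,q7 [-0.22 -0.84] w 0.054 F 7.9 cf [-0.5  2.2  5.7]
roll -0.2494 then tx 1.3562 ty -1.8316 tz -0.2698
```

>>> {"fn": "servo_tool", "kwargs": {"plan": [0,0,-0.03,0,0,0,-0.06,0,0,0,-0.06,0,0,0,-0.06,-0.02,0,0,-0.06,-0.025], "newtons": 10}}

```text
time_s: 16.33
eef_pos: [0.4519, -0.3377, 0.2417]
orientation: [1.0, -0.002, -0.0, 0.0]
contact_force: [0.0, -0.4, -1.0]
grip_width: 0.0538
grip_force: 10.0
```

>>> {"fn": "servo_tool", "kwargs": {"plan": [0,0,0,-0.03,0,0,0,-0.03,0,0,0,-0.03,0,0,0,-0.03,0,0,0,-0.03]}}

```text
time_s: 16.75
eef_pos: [0.452, -0.3377, 0.241]
orientation: [0.973, 0.232, -0.0, -0.0]
contact_force: [0.2, -0.1, -0.4]
grip_width: 0.0538
grip_force: 10.0
```

>>> {"fn": "servo_tool", "kwargs": {"plan": [0,0,0,-0.03,0,0,0,-0.025,0.034,-0.046,0,0,0.06,-0.081,0,0,0.06,-0.081,0,0]}}

```text
time_s: 17.17
eef_pos: [0.4515, -0.2603, 0.2408]
orientation: [0.95, 0.312, -0.001, 0.0]
contact_force: [0.2, 0.8, 0.1]
grip_width: 0.0537
grip_force: 10.0
```

>>> {"fn": "servo_tool", "kwargs": {"plan": [0.06,-0.081,0,0,0.06,-0.081,0,0,0.06,-0.081,0,0,0.06,-0.081,0,0,0.06,-0.081,0,0]}}

```text
time_s: 17.58
eef_pos: [0.4519, -0.1077, 0.2411]
orientation: [0.95, 0.313, 0.0, 0.0]
contact_force: [1.0, 0.0, -1.1]
grip_width: 0.0541
grip_force: 10.0
```

```bash
python3 go.py .454 .346 .19 -53.6
```

```text
t 17.58 tcp [ 0.4519 -0.1077  0.2411] yaw -53.5 q1,q7 [-0.55 -0.82] w 0.0541 F 10.0 cf [ 1.   0.  -1.1]
roll 0.0004 then tx 0.9031 ty -1.213 tz 0.0002
```

>>> {"fn": "servo_tool", "kwargs": {"plan": [0.06,-0.081,0,0,0.06,-0.081,0,0,0.06,-0.081,0,0,0.06,-0.081,0,0,0.06,-0.081,0,0]}}

```text
time_s: 18.0
eef_pos: [0.4521, 0.0435, 0.2411]
orientation: [0.95, 0.313, 0.0, 0.0]
contact_force: [0.8, 0.5, -0.9]
grip_width: 0.0538
grip_force: 10.0
```

>>> {"fn": "servo_tool", "kwargs": {"plan": [0.06,-0.081,0,0,0.06,-0.081,0,0,0.06,-0.081,0,0,0.06,-0.081,0,0,0.06,-0.081,0,0]}}

```text
time_s: 18.42
eef_pos: [0.4523, 0.1947, 0.241]
orientation: [0.95, 0.313, 0.0, 0.0]
contact_force: [0.5, -0.1, -0.2]
grip_width: 0.0534
grip_force: 10.0
```

>>> {"fn": "servo_tool", "kwargs": {"plan": [0.06,-0.081,0,0,0.06,-0.081,0,0,0.06,-0.081,0,0,0.06,-0.081,0,0,0,0,0,0]}}

```text
time_s: 18.83
eef_pos: [0.4508, 0.3207, 0.2406]
orientation: [0.949, 0.316, 0.0, -0.001]
contact_force: [-2.0, -0.4, -0.1]
grip_width: 0.0537
grip_force: 10.0
```

```bash
python3 go.py .454 .346 .053 -53.6
```

```text
t 18.83 tcp [0.4508 0.3207 0.2406] yaw -53.1 q1,q7 [-0.94 -1.58] w 0.0537 F 10.0 cf [-2.  -0.4 -0.1]
roll 0.0027 then tx 0.0585 ty -0.0616 tz 0.4552
```

>>> {"fn": "servo_tool", "kwargs": {"plan": [0.03,-0.033,0,0,0.026,-0.033,0,0,0,0,0.03,0,0,0,0.05,0,0,0,0.05,0]}}

```text
time_s: 19.25
eef_pos: [0.4546, 0.34, 0.201]
orientation: [0.95, 0.313, 0.0, 0.0]
contact_force: [0.1, 1.1, -0.9]
grip_width: 0.0537
grip_force: 10.0
```

>>> {"fn": "servo_tool", "kwargs": {"plan": [0,0,0.05,0,0,0,0.04,0,0,0,0.02,0,0,0,0,0,0,0,0,0]}}

```text
time_s: 19.67
eef_pos: [0.4545, 0.3402, 0.1687]
orientation: [0.95, 0.313, -0.0, 0.0]
contact_force: [-0.1, 0.8, 0.5]
grip_width: 0.0538
grip_force: 10.0
```

```bash
python3 go.py .454 .346 .053 -53.6; python3 - <<'E'
from h import *
cv2.imwrite("pics/t3.png",np.hstack([cv2.resize(ctrl.capture("side")[90:240,170:320],None,fx=2.6,fy=2.6),cv2.resize(ctrl.capture("top")[130:280,120:270],None,fx=2.6,fy=2.6)]))
E
```

```text
t 19.67 tcp [0.4545 0.3402 0.1687] yaw -53.5 q1,q7 [-0.95 -1.59] w 0.0538 F 10.0 cf [-0.1  0.8  0.5]
roll 0.0004 then tx 0.0102 ty -0.0164 tz 0.2157
```

View pics/t3.png

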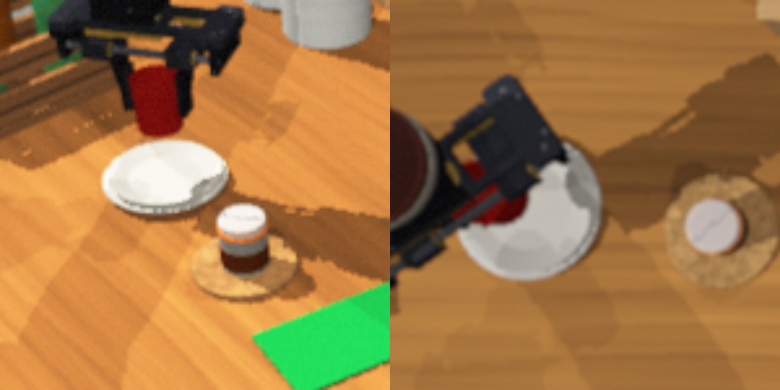

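The jar stands centred on the coaster, and the cup hangs above the plates. I correct the small offset and lower it.

>>> {"fn": "servo_tool", "kwargs": {"plan": [0.01,-0.016,0.04,0,0,0,0.05,0,0,0,0.05,0,0,0,0.03,0,0,0,0.02,0]}}

```text
time_s: 20.18
eef_pos: [0.4534, 0.3461, 0.1103]
orientation: [0.95, 0.313, -0.001, 0.0]
contact_force: [0.4, 0.2, -0.5]
grip_width: 0.0539
grip_force: 10.0
```

>>> {"fn": "servo_tool", "kwargs": {"plan": [0,0,0.01,0,0,0,0.007,0,0,0,0.005,0,0,0,0.004,0,0,0,0,0]}}

```text
time_s: 20.6
eef_pos: [0.454, 0.3463, 0.1041]
orientation: [0.95, 0.313, 0.0, -0.0]
contact_force: [0.2, -0.1, 0.4]
grip_width: 0.054
grip_force: 10.0
```

```bash
python3 go.py .454 .346 .053 -53.6
```

```text
t 20.6 tcp [0.454  0.3463 0.1041] yaw -53.5 q1,q7 [-0.94 -1.58] w 0.054 F 10.0 cf [ 0.2 -0.1  0.4]
roll 0.0006 then tx -0.0006 ty 0.0006 tz 0.0005
```

>>> {"fn": "servo_tool", "kwargs": {"plan": [0,0,0.002,0,0,0,0,0,0,0,0,0,0,0,0,0,0,0,0,0]}}

```text
time_s: 21.02
eef_pos: [0.4539, 0.3462, 0.1034]
orientation: [0.95, 0.313, 0.0, -0.0]
contact_force: [0.4, 0.5, -0.6]
grip_width: 0.0538
grip_force: 10.0
```

>>> {"fn": "servo_tool", "kwargs": {"plan": [0,0,0,0,0,0,0,0,0,0,0,0,0,0,0,0,0,0,0,0], "gripper": 1}}

```text
time_s: 21.43
eef_pos: [0.4539, 0.3461, 0.1033]
orientation: [0.95, 0.313, 0.0, -0.0]
contact_force: [0.6, -0.7, -0.3]
grip_width: 0.0792
grip_force: 0.0
```

>>> {"fn": "servo_tool", "kwargs": {"plan": [0,0,0,0,0,0,0,0,0,0,-0.03,0,0,0,-0.08,0,0,0,-0.08,0]}}

```text
time_s: 21.85
eef_pos: [0.4534, 0.3456, 0.1607]
orientation: [0.95, 0.313, -0.001, 0.001]
contact_force: [0.3, 0.3, 0.9]
grip_width: 0.0868
grip_force: 0.0
```

>>> {"fn": "servo_tool", "kwargs": {"plan": [0,0,-0.08,0,0,0,-0.08,0,0,0,-0.08,0,0,0,-0.03,0,0,0,0,0]}}

```text
time_s: 22.27
eef_pos: [0.4548, 0.3468, 0.2442]
orientation: [0.95, 0.313, 0.002, -0.001]
contact_force: [0.6, 0.4, -0.3]
grip_width: 0.0871
grip_force: 0.0
```

```bash
python3 go.py .465 -.341 .15 -53.6;  python3 - <<'E'
from h import *
im={c:ctrl.capture(c) for c in K}
for c in K: cv2.imwrite(f"pics/{c}2.png",im[c])
f=lambda x:cv2.resize(x,None,fx=4,fy=4,interpolation=cv2.INTER_CUBIC)
cv2.imwrite("pics/t4.png",np.vstack([np.hstack([f(im["side"][120:220,190:290]),f(im["top"][150:250,400:500])]),cv2.resize(im["top"][160:250,110:410],(800,200))]))
E
```

```text
t 22.27 tcp [0.4548 0.3468 0.2442] yaw -53.5 q1,q7 [-0.96 -1.61] w 0.0871 F 0.0 cf [ 0.6  0.4 -0.3]
roll 0.0005 then tx -1.3331 ty 1.8655 tz 0.1441
```

View pics/t4.png

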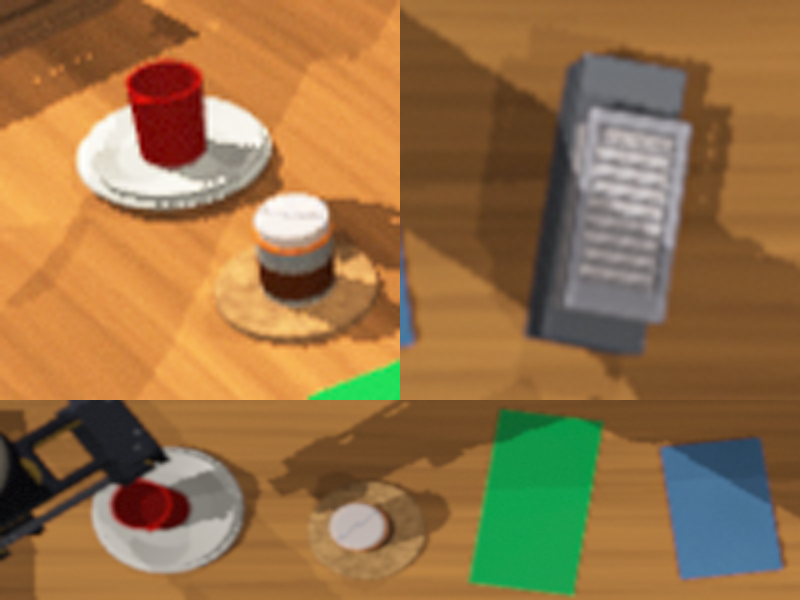

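The cup stands upright in the plates' floor and the jar on the coaster. The slicer's top corners in the top view are at about (447.5,176.8), (473,180.8), (465.8,230.8) and (441.3,226.3), so I back-project them while the arm travels back.

```bash
python3 - <<'E'
from h import *
P=[ray("top",np.array(u)-.4,.07)[:2] for u in((447.5,176.75),(473,180.75),(465.75,230.75),(441.25,226.25))]
P=np.array(P);print(P.mean(0),np.linalg.norm(P[0]-P[3]),np.linalg.norm(P[0]-P[1]))
d=(P[0]+P[1]-P[2]-P[3]);print(np.degrees(np.arctan2(d[1],d[0])))
# masks refit with the side+top, no cup
from itertools import product
M={}
for c,r in(("side",(375,258,86,57)),("top",(431,164,44,75))):
    h=cv2.cvtColor(cv2.imread(f"pics/{c}2.png"),cv2.COLOR_BGR2HSV);M[c]=big(win(h[...,1]<90,r,3))
for ms in (M,{"top":M["top"]},{"side":M["side"]}):
    print(*fit(lambda p:[box(*p[:3],0,.042,.175,.062),box(*p[3:6],.042,.028,.118,.058)],[.474,-.342,-.17,*P.mean(0),-.14],ms,[.008,.008,.08]*2))
E
```

```text
[ 0.464  -0.3414] 0.11744258269013427 0.06012150253782825
-9.367068979477635
[ 0.4741 -0.3432 -0.1868  0.4646 -0.3414 -0.1694] 0.06179459144789323
[ 0.4739 -0.3453 -0.1764  0.4667 -0.3429 -0.1694] 0.03311686631652477
[ 0.4752 -0.3395 -0.1793  0.4647 -0.3392 -0.1548] 0.041890860345180636
```

>>> {"fn": "servo_tool", "kwargs": {"plan": [-0.03,0.045,0,0,-0.06,0.084,0,0,-0.06,0.084,0,0,-0.06,0.084,0,0,-0.06,0.084,0,0]}}

```text
time_s: 22.78
eef_pos: [0.4558, 0.2036, 0.2395]
orientation: [0.95, 0.313, -0.001, 0.0]
contact_force: [0.8, -0.2, 0.2]
grip_width: 0.0872
grip_force: 0.0
```

>>> {"fn": "servo_tool", "kwargs": {"plan": [-0.06,0.084,0,0,-0.06,0.084,0,0,-0.06,0.084,0,0,-0.06,0.084,0,0,-0.06,0.084,0,0]}}

```text
time_s: 23.2
eef_pos: [0.4581, 0.049, 0.2397]
orientation: [0.95, 0.313, -0.001, 0.0]
contact_force: [-0.3, -0.9, -0.1]
grip_width: 0.0868
grip_force: 0.0
```

>>> {"fn": "servo_tool", "kwargs": {"plan": [-0.06,0.084,0,0,-0.06,0.084,0,0,-0.06,0.084,0,0,-0.06,0.084,0,0,-0.06,0.084,0,0]}}

```text
time_s: 23.62
eef_pos: [0.4605, -0.1055, 0.2399]
orientation: [0.95, 0.313, -0.001, -0.0]
contact_force: [0.9, 0.2, -0.0]
grip_width: 0.0868
grip_force: 0.0
```

>>> {"fn": "servo_tool", "kwargs": {"plan": [-0.06,0.084,0,0,-0.06,0.084,0,0,-0.06,0.084,0,0,-0.06,0.084,0,0,-0.06,0.084,0,0]}}

```text
time_s: 24.03
eef_pos: [0.4631, -0.26, 0.2399]
orientation: [0.95, 0.313, -0.001, -0.001]
contact_force: [0.8, 0.4, -0.2]
grip_width: 0.0865
grip_force: 0.0
```

>>> {"fn": "servo_tool", "kwargs": {"plan": [-0.06,0.084,0,0,-0.06,0.084,0,0,0,0,0,0,0,0,0,0.03,0,0,0,0.03]}}

```text
time_s: 24.45
eef_pos: [0.4639, -0.3211, 0.2396]
orientation: [0.976, 0.219, -0.001, -0.001]
contact_force: [0.8, 0.6, -0.1]
grip_width: 0.0871
grip_force: 0.0
```

>>> {"fn": "servo_tool", "kwargs": {"plan": [0,0,0,0.035,0,0,0,0.035,0,0,0,0.035,0,0,0,0.035,0,0,0,0.035]}}

```text
time_s: 24.87
eef_pos: [0.4644, -0.3201, 0.2398]
orientation: [0.999, -0.054, -0.001, -0.0]
contact_force: [-0.0, 0.4, -0.8]
grip_width: 0.087
grip_force: 0.0
```

```bash
python3 go.py .465 -.341 .064 -98
```

```text
t 24.87 tcp [ 0.4644 -0.3201  0.2398] yaw -96.1 q1,q7 [-0.31 -0.92] w 0.087 F 0.0 cf [-0.   0.4 -0.8]
roll 0.0103 then tx 0.0117 ty 0.0686 tz 0.4161
```

>>> {"fn": "servo_tool", "kwargs": {"plan": [0,0,0,0.016,0.01,0.035,0,0,0,0.034,0.04,0,0,0,0.08,0,0,0,0.08,0]}}

```text
time_s: 25.28
eef_pos: [0.4642, -0.342, 0.1798]
orientation: [0.997, -0.076, -0.0, 0.0]
contact_force: [-0.8, 0.3, -0.9]
grip_width: 0.0872
grip_force: 0.0
```

>>> {"fn": "servo_tool", "kwargs": {"plan": [0,0,0.05,0,0,0,0.02,0,0,0,0,0,0,0,0,0,0,0,0,0]}}

```text
time_s: 25.7
eef_pos: [0.4656, -0.3416, 0.1611]
orientation: [0.997, -0.076, 0.0, 0.0]
contact_force: [0.0, 0.4, 0.5]
grip_width: 0.0868
grip_force: 0.0
```

```bash
python3 go.py .465 -.3412 .0645 -99
```

```text
t 25.7 tcp [ 0.4656 -0.3416  0.1611] yaw -98.7 q1,q7 [-0.2  -0.84] w 0.0868 F 0.0 cf [0.  0.4 0.5]
roll 0.0017 then tx -0.0021 ty -0.0011 tz 0.152
```

>>> {"fn": "servo_tool", "kwargs": {"plan": [0,0,0.04,0,0,0,0.045,0,0,0,0.035,0,0,0,0.02,0,0,0,0.012,0]}}

```text
time_s: 26.12
eef_pos: [0.4648, -0.3409, 0.1132]
orientation: [0.997, -0.076, -0.001, -0.0]
contact_force: [0.3, -0.1, 0.2]
grip_width: 0.087
grip_force: 0.0
```

>>> {"fn": "servo_tool", "kwargs": {"plan": [0,0,0,0,0,0,0,0,0,0,0,0,0,0,0,0,0,0,0,0], "gripper": 0, "newtons": 25}}

```text
time_s: 26.53
eef_pos: [0.4657, -0.3414, 0.1151]
orientation: [0.997, -0.076, 0.0, 0.0]
contact_force: [0.6, -0.1, 0.4]
grip_width: 0.0614
grip_force: 0.0
```

>>> {"fn": "servo_tool", "kwargs": {"plan": [0,0,0,0,0,0,0,0,0,0,0,0,0,0,0,0,0,0,0,0]}}

```text
time_s: 26.95
eef_pos: [0.4656, -0.3413, 0.115]
orientation: [0.997, -0.076, 0.0, -0.0]
contact_force: [-1.5, 2.6, 6.1]
grip_width: 0.0578
grip_force: 25.0
```

```bash
python3 go.py .457 -.172 .11 -83
```

```text
t 26.95 tcp [ 0.4656 -0.3413  0.115 ] yaw -98.7 q1,q7 [-0.16 -0.8 ] w 0.0578 F 25.0 cf [-1.5  2.6  6.1]
roll -0.0871 then tx 0.0401 ty -0.5635 tz -0.1533
```

>>> {"fn": "servo_tool", "kwargs": {"plan": [0,0,-0.02,0,0,0,-0.04,0,0,0,-0.05,0,0,0,-0.05,0,0,0,0,-0.022]}}

```text
time_s: 27.37
eef_pos: [0.4663, -0.3424, 0.166]
orientation: [0.999, -0.042, 0.002, 0.001]
contact_force: [-0.2, -1.1, -1.1]
grip_width: 0.0578
grip_force: 25.0
```

>>> {"fn": "servo_tool", "kwargs": {"plan": [0,0,0,-0.022,0,0,0,-0.022,0,0,0,-0.021,0.005,-0.05,0,0,0.005,-0.07,0,0]}}

```text
time_s: 27.78
eef_pos: [0.4634, -0.3068, 0.1636]
orientation: [0.998, 0.06, 0.0, 0.001]
contact_force: [-0.4, 0.5, -0.8]
grip_width: 0.0577
grip_force: 25.0
```

>>> {"fn": "servo_tool", "kwargs": {"plan": [0.005,-0.08,0,0,0.005,-0.08,0,0,0.005,-0.08,0,0,0.005,-0.08,0,0,0.005,-0.07,0,0]}}

```text
time_s: 28.2
eef_pos: [0.457, -0.1869, 0.1632]
orientation: [0.998, 0.061, 0.0, -0.0]
contact_force: [1.6, 0.1, -2.0]
grip_width: 0.0577
grip_force: 25.0
```

>>> {"fn": "servo_tool", "kwargs": {"plan": [0.005,-0.05,0,0,0,0,0,0,0,0,0.04,0,0,0,0,0,0,0,0,0]}}

```text
time_s: 28.62
eef_pos: [0.4562, -0.1741, 0.1501]
orientation: [0.998, 0.06, -0.001, 0.0]
contact_force: [0.3, -0.2, -2.5]
grip_width: 0.0579
grip_force: 25.0
```

```bash
python3 go.py .457 -.172 .03 -83
```

```text
t 28.62 tcp [ 0.4562 -0.1741  0.1501] yaw -83.1 q1,q7 [-0.55 -1.01] w 0.0579 F 25.0 cf [ 0.3 -0.2 -2.5]
roll -0.0006 then tx 0.0034 ty -0.0067 tz 0.2303
```

>>> {"fn": "servo_tool", "kwargs": {"plan": [0.003,-0.006,0.05,0,0,0,0.05,0,0,0,0.05,0,0,0,0.03,0,0,0,0.02,0]}}

```text
time_s: 29.03
eef_pos: [0.457, -0.172, 0.0897]
orientation: [0.998, 0.06, -0.001, 0.0]
contact_force: [-0.4, -0.3, -2.0]
grip_width: 0.0579
grip_force: 25.0
```

>>> {"fn": "servo_tool", "kwargs": {"plan": [0,0,0.012,0,0,0,0.008,0,0,0,0.006,0,0,0,0.004,0,0,0,0,0]}}

```text
time_s: 29.45
eef_pos: [0.4578, -0.1712, 0.0819]
orientation: [0.998, 0.061, 0.0, 0.0]
contact_force: [-0.3, 0.5, -1.0]
grip_width: 0.0579
grip_force: 25.0
```

```bash
python3 go.py .457 -.172 .03 -83
```

```text
t 29.45 tcp [ 0.4578 -0.1712  0.0819] yaw -83.0 q1,q7 [-0.47 -0.9 ] w 0.0579 F 25.0 cf [-0.3  0.5 -1. ]
roll -0.0001 then tx -0.0031 ty 0.0024 tz 0.003
```

>>> {"fn": "servo_tool", "kwargs": {"plan": [0,0,0.003,0,0,0,0.001,0,0,0,0,0,0,0,0,0,0,0,0,0]}}

```text
time_s: 29.87
eef_pos: [0.4579, -0.1712, 0.081]
orientation: [0.998, 0.061, 0.0, -0.0]
contact_force: [-1.1, 0.6, 5.1]
grip_width: 0.058
grip_force: 25.0
```

>>> {"fn": "servo_tool", "kwargs": {"plan": [0,0,0,0,0,0,0,0,0,0,0,0,0,0,0,0,0,0,0,0], "gripper": 1}}

```text
time_s: 30.28
eef_pos: [0.4576, -0.1711, 0.0805]
orientation: [0.998, 0.061, 0.0, 0.0]
contact_force: [-0.2, -0.4, -0.4]
grip_width: 0.0825
grip_force: 0.0
```

>>> {"fn": "servo_tool", "kwargs": {"plan": [0,0,0,0,0,0,0,0,0,0,-0.03,0,0,0,-0.07,0,0,0,-0.07,0]}}

```text
time_s: 30.7
eef_pos: [0.4569, -0.1714, 0.1321]
orientation: [0.998, 0.061, -0.001, 0.0]
contact_force: [0.7, 0.4, 0.2]
grip_width: 0.087
grip_force: 0.0
```

>>> {"fn": "servo_tool", "kwargs": {"plan": [0,0,-0.07,0.02,0,0,-0.07,0.02,0,0,0,0.02,0,0,0,0.02,0,0,0,0.011]}}

```text
time_s: 31.12
eef_pos: [0.4578, -0.1712, 0.1745]
orientation: [0.996, -0.084, 0.001, -0.0]
contact_force: [-0.6, 0.3, 0.5]
grip_width: 0.0867
grip_force: 0.0
```

```bash
python3 go.py .4745 -.3428 .1 -99.4;  python3 - <<'E'
from h import *
im={c:ctrl.capture(c) for c in K}
f=lambda x:cv2.resize(x,None,fx=4,fy=4,interpolation=cv2.INTER_CUBIC)
cv2.imwrite("pics/t5.png",np.hstack([f(im["side"][220:320,320:420]),f(im["top"][150:250,380:480])]))
cv2.imwrite("pics/top3.png",im["top"]);cv2.imwrite("pics/side3.png",im["side"])
h=cv2.cvtColor(im["side"],cv2.COLOR_BGR2HSV);m=big(win(h[...,1]<90,(375,258,90,60),3))
print(*fit(lambda p:[box(*p,0,.042,.175,.062)],[.474,-.343,-.17],{"side":m},[.008,.008,.08]))
E
```

```text
t 31.12 tcp [ 0.4578 -0.1712  0.1745] yaw -99.6 q1,q7 [-0.62 -1.33] w 0.0867 F 0.0 cf [-0.6  0.3  0.5]
roll -0.0012 then tx 0.1482 ty 0.5551 tz 0.0783
[ 0.4735 -0.3405 -0.1716] 0.05536605657237936
```

View pics/t5.png

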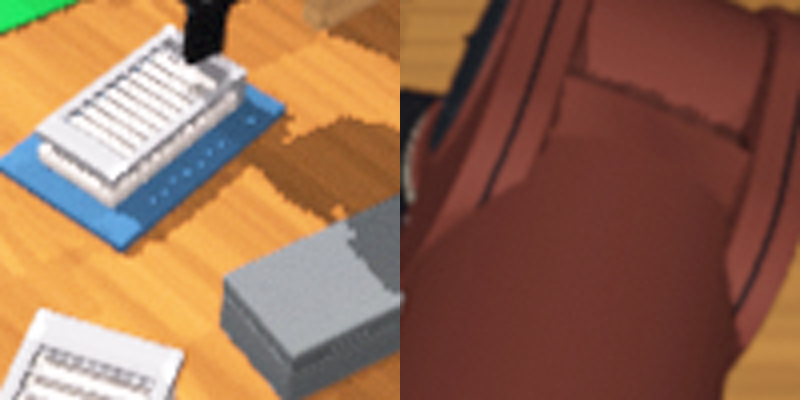

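The slicer lies centred and aligned on the blue tile, and the tin is undisturbed. I fetch the tin next.

>>> {"fn": "servo_tool", "kwargs": {"plan": [0.015,0.05,0,0,0.022,0.08,0,0,0.022,0.085,0,0,0.022,0.085,0,0,0.022,0.085,0,0]}}

```text
time_s: 31.63
eef_pos: [0.4693, -0.2912, 0.1737]
orientation: [0.997, -0.081, -0.0, -0.0]
contact_force: [-0.0, 0.7, 0.4]
grip_width: 0.0874
grip_force: 0.0
```

>>> {"fn": "servo_tool", "kwargs": {"plan": [0.022,0.08,0,0,0.022,0.06,0,0,0,0.03,0,0,0,0,0,0,0,0,0,0]}}

```text
time_s: 32.05
eef_pos: [0.4735, -0.3424, 0.1734]
orientation: [0.997, -0.082, -0.0, -0.0]
contact_force: [-0.3, 2.0, 0.3]
grip_width: 0.0874
grip_force: 0.0
```

```bash
python3 go.py .474 -.342 .025 -99.8
```

```text
t 32.05 tcp [ 0.4735 -0.3424  0.1734] yaw -99.4 q1,q7 [-0.2  -0.87] w 0.0874 F 0.0 cf [-0.3  2.   0.3]
roll 0.0021 then tx 0.0015 ty -0.0015 tz 0.3246
```

>>> {"fn": "servo_tool", "kwargs": {"plan": [0,0,0.05,0,0,0,0.06,0,0,0,0.06,0,0,0,0.06,0,0,0,0.05,0]}}

```text
time_s: 32.47
eef_pos: [0.4743, -0.3404, 0.0884]
orientation: [0.997, -0.081, -0.0, -0.001]
contact_force: [1.0, 0.2, 0.9]
grip_width: 0.087
grip_force: 0.0
```

>>> {"fn": "servo_tool", "kwargs": {"plan": [0,0,0.03,0,0,0,0.012,0,0,0,0,0,0,0,0,0,0,0,0,0]}}

```text
time_s: 32.88
eef_pos: [0.4744, -0.3429, 0.0778]
orientation: [0.997, -0.082, 0.001, 0.0]
contact_force: [-0.1, 0.0, 0.1]
grip_width: 0.087
grip_force: 0.0
```

>>> {"fn": "servo_tool", "kwargs": {"plan": [0,0,0,0,0,0,0,0,0,0,0,0,0,0,0,0,0,0,0,0], "gripper": 0, "newtons": 30}}

```text
time_s: 33.3
eef_pos: [0.474, -0.3426, 0.077]
orientation: [0.997, -0.082, 0.0, 0.0]
contact_force: [-0.4, -0.1, 1.9]
grip_width: 0.0616
grip_force: 30.3
```

>>> {"fn": "servo_tool", "kwargs": {"plan": [0,0,0,0,0,0,0,0,0,0,0,0,0,0,0,0,0,0,0,0]}}

```text
time_s: 33.72
eef_pos: [0.474, -0.3426, 0.077]
orientation: [0.997, -0.082, 0.0, -0.0]
contact_force: [-0.1, 1.3, 3.6]
grip_width: 0.0618
grip_force: 29.9
```

```bash
python3 go.py .464 .001 .12 -98.2
```

```text
t 33.72 tcp [ 0.474  -0.3426  0.077 ] yaw -99.4 q1,q7 [-0.11 -0.78] w 0.0618 F 29.9 cf [-0.1  1.3  3.6]
roll -0.0067 then tx -0.1964 ty -1.1289 tz -0.3134
```

>>> {"fn": "servo_tool", "kwargs": {"plan": [0,0,-0.02,0,0,0,-0.05,0,0,0,-0.07,0,0,0,-0.07,0,0,0,-0.07,-0.007]}}

```text
time_s: 34.13
eef_pos: [0.4736, -0.3428, 0.1626]
orientation: [0.997, -0.071, -0.0, 0.0]
contact_force: [0.4, 0.2, -1.7]
grip_width: 0.0618
grip_force: 29.9
```

>>> {"fn": "servo_tool", "kwargs": {"plan": [-0.007,-0.04,0,0,-0.014,-0.08,0,0,-0.014,-0.08,0,0,-0.014,-0.08,0,0,-0.014,-0.08,0,0]}}

```text
time_s: 34.55
eef_pos: [0.4702, -0.2323, 0.1617]
orientation: [0.997, -0.071, 0.0, -0.0]
contact_force: [-0.1, 0.9, -2.9]
grip_width: 0.0623
grip_force: 29.9
```

>>> {"fn": "servo_tool", "kwargs": {"plan": [-0.014,-0.08,0,0,-0.014,-0.08,0,0,-0.014,-0.08,0,0,-0.014,-0.08,0,0,-0.014,-0.08,0,0]}}

```text
time_s: 34.97
eef_pos: [0.4665, -0.1105, 0.1617]
orientation: [0.997, -0.071, 0.0, -0.0]
contact_force: [0.2, 0.6, -2.8]
grip_width: 0.0619
grip_force: 29.9
```

>>> {"fn": "servo_tool", "kwargs": {"plan": [-0.014,-0.08,0,0,-0.014,-0.08,0,0,-0.014,-0.08,0,0,-0.014,-0.08,0,0,-0.008,-0.045,0,0]}}

```text
time_s: 35.38
eef_pos: [0.463, 0.0022, 0.1617]
orientation: [0.998, -0.07, 0.0, -0.001]
contact_force: [0.2, 0.3, -2.7]
grip_width: 0.0617
grip_force: 29.9
```

>>> {"fn": "servo_tool", "kwargs": {"plan": [0,0,0,0,0,0,0,0,0,0,0.03,0,0,0,0,0,0,0,0,0]}}

```text
time_s: 35.8
eef_pos: [0.4628, -0.0013, 0.1513]
orientation: [0.997, -0.072, -0.001, 0.0]
contact_force: [-0.1, 0.5, -2.2]
grip_width: 0.0614
grip_force: 29.9
```

```bash
python3 go.py .464 .001 .03 -98.2;python3 - <<'E'
from h import *
im={c:ctrl.capture(c) for c in K}
f=lambda x:cv2.resize(x,None,fx=3,fy=3,interpolation=cv2.INTER_CUBIC)
cv2.imwrite("pics/t6.png",np.hstack([f(im["side"][150:290,260:390]),f(im["top"][130:270,280:410])]))
E
```

```text
t 35.8 tcp [ 0.4628 -0.0013  0.1513] yaw -98.3 q1,q7 [-0.92 -1.71] w 0.0614 F 29.9 cf [-0.1  0.5 -2.2]
roll -0.0003 then tx 0.003 ty -0.0082 tz 0.2345
```

View pics/t6.png

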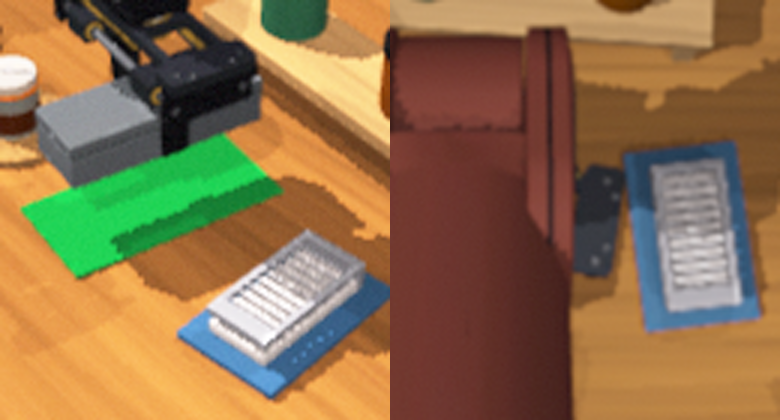

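The slicer is centred on the tile in both views, and the tin hangs level over the green mat. I lower it.

>>> {"fn": "servo_tool", "kwargs": {"plan": [0.003,-0.008,0.05,0,0,0,0.05,0,0,0,0.05,0,0,0,0.03,0,0,0,0.02,0]}}

```text
time_s: 36.32
eef_pos: [0.464, 0.0017, 0.091]
orientation: [0.997, -0.071, -0.001, 0.0]
contact_force: [-0.6, 0.2, -1.6]
grip_width: 0.062
grip_force: 29.9
```

>>> {"fn": "servo_tool", "kwargs": {"plan": [0,0,0.013,0,0,0,0.008,0,0,0,0.006,0,0,0,0.004,0,0,0,0,0]}}

```text
time_s: 36.73
eef_pos: [0.4646, 0.0022, 0.0828]
orientation: [0.997, -0.071, 0.0, -0.0]
contact_force: [-0.3, 0.4, -1.5]
grip_width: 0.062
grip_force: 29.9
```

```bash
python3 go.py .464 .001 .03 -98.2
```

```text
t 36.73 tcp [0.4646 0.0022 0.0828] yaw -98.1 q1,q7 [-0.85 -1.58] w 0.062 F 29.9 cf [-0.3  0.4 -1.5]
roll 0.0004 then tx -0.0015 ty 0.0041 tz 0.0059
```

>>> {"fn": "servo_tool", "kwargs": {"plan": [0,0,0.004,0,0,0,0.002,0,0,0,0,0,0,0,0,0,0,0,0,0]}}

```text
time_s: 37.15
eef_pos: [0.4646, 0.0022, 0.0809]
orientation: [0.997, -0.071, 0.0, -0.0]
contact_force: [-0.4, 0.3, 1.0]
grip_width: 0.0621
grip_force: 29.9
```

>>> {"fn": "servo_tool", "kwargs": {"plan": [0,0,0,0,0,0,0,0,0,0,0,0,0,0,0,0,0,0,0,0], "gripper": 1}}

```text
time_s: 37.57
eef_pos: [0.4645, 0.0021, 0.0808]
orientation: [0.997, -0.071, 0.0, 0.0]
contact_force: [-0.5, 0.3, -0.1]
grip_width: 0.0845
grip_force: 0.0
```

>>> {"fn": "servo_tool", "kwargs": {"plan": [0,0,0,0,0,0,0,0,0,0,-0.03,0,0,0,-0.07,0,0,0,-0.07,0]}}

```text
time_s: 37.98
eef_pos: [0.4639, 0.0015, 0.1324]
orientation: [0.997, -0.071, -0.001, 0.001]
contact_force: [1.3, 0.2, 0.5]
grip_width: 0.0869
grip_force: 0.0
```

>>> {"fn": "servo_tool", "kwargs": {"plan": [0,0,-0.1,0,0,0,-0.1,0,0,0,-0.1,0,0,0,-0.1,0,0,0,-0.1,0]}}

```text
time_s: 38.4
eef_pos: [0.4641, 0.0014, 0.2839]
orientation: [0.997, -0.072, 0.0, -0.0]
contact_force: [1.1, 0.7, -0.2]
grip_width: 0.087
grip_force: 0.0
```

>>> {"fn": "servo_tool", "kwargs": {"plan": [0.1,0.1,0,0,0.1,0.1,0,0,0.1,0.1,0,0,0.1,0.1,0,0,0.1,0.1,0,0]}}

```text
time_s: 38.82
eef_pos: [0.5908, -0.1654, 0.2821]
orientation: [0.998, -0.07, 0.0, 0.0]
contact_force: [-0.9, 1.2, 1.0]
grip_width: 0.0871
grip_force: 0.0
```

>>> {"fn": "servo_tool", "kwargs": {"plan": [0,0.13,0,0,0,0.13,0,0,0,0.13,0,0,0,0.13,0,0,0,0.13,0,0]}}

```text
time_s: 39.23
eef_pos: [0.5612, -0.3593, 0.2824]
orientation: [0.997, -0.071, -0.0, 0.0]
contact_force: [1.1, -0.9, 0.8]
grip_width: 0.0869
grip_force: 0.0
```

>>> {"fn": "servo_tool", "kwargs": {"plan": [0,0.13,0,0,0,0.13,0,0,0,0.13,0,0,0,0,0,0,0,0,0,0]}}

```text
time_s: 39.65
eef_pos: [0.5424, -0.4769, 0.2823]
orientation: [0.997, -0.074, -0.001, 0.001]
contact_force: [0.8, 0.6, -0.9]
grip_width: 0.0874
grip_force: 0.0
```

```bash
python3 - <<'E'
from h import *
im={c:ctrl.capture(c) for c in K}
f=lambda x,s:cv2.resize(x,None,fx=s,fy=s,interpolation=cv2.INTER_CUBIC)
cv2.imwrite("pics/t7.png",np.hstack([f(im["side"][110:310,190:430],1.6),f(im["top"][90:290,130:410],1.45)[:320].copy() if 0 else cv2.resize(im["top"][90:290,130:410],(416,320))]))
E
python3 go.py
```

```text
t 39.75 tcp [ 0.5454 -0.4731  0.2821] yaw -98.1 q1,q7 [ 0.08 -0.73] w 0.087 F 0.0 cf [0.5 0.4 0.5]
```

View pics/t7.png

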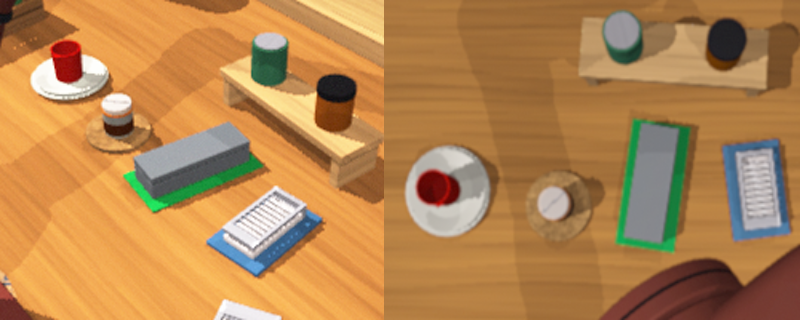

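All four things stand on their places, the bystanders have not moved, and the arm is clear. I run a quick numeric check before handing in.

```bash
python3 - <<'E'
from h import *
im={c:cv2.cvtColor(ctrl.capture(c),cv2.COLOR_BGR2HSV) for c in K}
red=lambda h:((h[...,0]<5)|(h[...,0]>172))&(h[...,1]>150)
m={"side":big(win(red(im["side"]),(218,132,30,35),2)),"top":big(win(red(im["top"]),(146,190,40,36),2))}
print("cup",*fit(lambda p:[cyl(*p,.014,.06,.049,.055)],[.454,.346],m,[.01,.01]))
g=lambda h:(h[...,1]<90)
m={"side":big(win(g(im["side"]),(272,186,78,48),0)),"top":big(win(g(im["top"]),(296,164,44,84),0))}
print("tin",*fit(lambda p:[box(*p,.004,.042,.175,.062)],[.464,.001,-.143],m,[.008,.008,.08]))
m={"side":big(win(g(im["side"]),(326,226,60,48),0)),"top":big(win(g(im["top"]),(358,180,44,56),0))}
print("slicer",*fit(lambda p:[box(*p,.008,.028,.118,.058)],[.457,-.172,.122],m,[.008,.008,.08]))
d=ctrl.cut_out("plates","top")[0];ys,xs=np.nonzero(d["pixels"]|m["top"]*0);print(d["rect"],ray("top",(d["rect"][0]+d["rect"][2]/2,d["rect"][1]+d["rect"][3]/2),.014))
E
```

```text
cup [0.4526 0.3455] 0.1625335327414988
tin [ 0.4642  0.0017 -0.1506] 0.062874744940627
slicer [ 0.4567 -0.1717  0.1174] 0.07861737466095947
[142.9, 180.6, 58.5, 54.3] [0.4565 0.3435 0.014 ]
```

```bash
python3 -c "
from rig import ctrl
print(ctrl.job_done())"
```

```text
the job is handed in; nothing more can be done
None
```

I handed the job in at about 40 s of the 128 s: jar on the coaster, cup on the plates, slicer on the tile and tin on the mat, with the cup, slicer and tin measured within about 5 mm of centre and the jar's centring and the unmoved bystanders checked by eye only; no verdict came back.

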